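# Put three mixed-up machined parts back with their own kind

### The arm

A 6-joint arm with a two-finger parallel gripper is mounted at the origin on the work surface. World frame = base frame: x ahead of the robot, y to its left, z up, the work surface at z = 0. Lengths are in mm, angles in rad, forces in N, time in s.
With the tool pointing down it reaches from about 350 to 725 mm from the base axis. Payload 6 kg.
Tool frame: the origin (TCP) lies midway between the tips of the shut fingers; the grasp point (between the pads) lies 19 mm behind it; z points along the fingers, y is the direction in which the jaws open and shut (so a half turn about z gives the same grasp; the last joint's range is limited). The gripper opens to 85 mm and grips with 20 to 120 N. Pads are 22 mm wide; open, the fingers measure 114 mm over their backs; the gripper's body (76 mm by 85 mm) begins 54 mm behind the grasp point. The pads swing forward as they close: fully open they stand 13 mm farther back than shut.
Start: joints at [-0.984, 0.04, 0.085, 0, -1.615, -0.334], TCP at [150.08, -580.904, 231.261] pointing down, gripper open.
Joint ranges: [-2.56, 2.56], [-1.29, 2.01], [-1.08, 1.49], [-3.29, 1.98], [-2.81, -0.18], [-2.99, 2.99]. Speed limits (rad/s): [2.57, 2.57, 3.01, 3.14, 3.14, 3.14].

### API

Orientations are given as a 3x3 rotation matrix whose columns are the frame's x, y, z axes.
In Python, from plant import arm, solve_ik, observe, cams gives the robot as it stands. Calls block until the motion is done:
- arm.reach(position, orientation): joint-space move of the TCP to a pose.
- arm.move_linear(position, v=150, ori=None, guard=None): straight line of the TCP; ori=None keeps the orientation; v is the mean speed in mm/s. With guard (N) it stops when the force on the tool has changed by that much, and returns True; else False.
- arm.move_joints(angles): joint-space move.
- arm.grip(opening, newtons=None): finger opening in mm; newtons is the grip in N (None keeps the last); returns when the fingers have stopped.
- arm.dwell(seconds).
- solve_ik(position, orientation): joint angles nearest the present ones, or None.
- observe(): the state.
- cams.read_camera(name): name is "side" or "top" or "wrist"; returns a dict with "img" (400x640x3 uint8, blue, green, red), "fx", "fy", "cx", "cy" (pixels), "R" (3x3) and "t" (3): a world point X has camera coordinates R X + t. Camera axes: x right, y down, z forward; pixel columns grow to the right and rows downward; lengths in mm; the calibration is good to about 2 mm. A picture is of the moment at which its call begins. There is no depth.
A pose or a line that the arm cannot do raises arm.IKError and nothing moves.
- arm.finish_job(): hands the job in, once; it reports no verdict.
The state is a dict: "clock": time; "q": joint angles; "qd": joint speeds; "effort": joint torques, N m; "tool_pos": TCP position; "tool_rot": TCP orientation; "wrist_force": force on the tool from outside, world axes, zero at the start; "moment": the same for the moment, N m; "opening": finger opening in mm.
Only numpy, scipy, OpenCV 4.12 (cv2) and the standard library are available. Lean on these libraries where they do the work, as an engineer would, in place of code of your own. Each camera call takes 0.05 s, during which the arm holds its last target.

### The job

The three large parts stand in each other's trays: put the bearing, the flanged hub and the fork end each into the tray that holds the small parts of its own kind, standing flat and upright in the middle of the wide compartment. Park one of them on the empty cork pad on the way and let go of it there. Set every part down without dropping it, and leave the bottle and the grey cup standing where they are.

Things in the scene. Friction and masses are not known exactly. Their poses are not given: they have to be found in the camera images.
- bearing_mid (a point): Loose large bearing: plain thick steel ring, 52 mm outside diameter, 25 mm round through-hole, 36 mm high, about 0.3 kg, axis upright. Point: its centre, half-way up (18 mm above its underside); z axis up. Grasp across the 52 mm diameter.
- hub_mid (a point): Loose large flanged hub, aluminium: square flange 50 x 50 mm, 12 mm thick, with a round boss 30 mm in diameter standing on it up to 44 mm overall height, about 0.2 kg. Point: on the axis, half-way up (22 mm above its underside); x and y axes parallel to the flange's sides, z up. Grasp across the boss, above the flange.
- fork_mid (a point): Loose large fork end (clevis), dark steel: block 36 mm along x, 40 mm along y, 18 mm high, with two upright cheeks 11 mm thick, up to 46 mm overall height; the gap of 18 mm between the cheeks runs along x. About 0.3 kg. Point: the centre, half-way up (23 mm above its underside); z up. Grasp across its 40 mm (along its y axis), on the outer faces of the cheeks.
- tray_bearings: Fixed grey tray for bearings: walls 11 mm high, 4 mm thick; floor 3 mm thick. Wide compartment (100 x 100 mm inside) and a narrow one (44 x 100 mm) with three small bearings (26 mm steel rings) fixed in a row (up to 30 mm above the table). Origin: on the table under the middle of the wide compartment; x axis towards the narrow one, whose middle is 76 mm away; z up. At the start a large part of another kind stands in it.
- tray_hubs: Fixed grey tray for flanged hubs: walls 11 mm high, 4 mm thick; floor 3 mm thick. Wide compartment (100 x 100 mm inside) and a narrow one (44 x 100 mm) with three small hubs (25 mm square flange, boss) fixed in a row (up to 30 mm above the table). Origin: on the table under the middle of the wide compartment; x axis towards the narrow one, whose middle is 76 mm away; z up. At the start a large part of another kind stands in it.
- tray_forks: Fixed grey tray for fork ends: walls 11 mm high, 4 mm thick; floor 3 mm thick. Wide compartment (100 x 100 mm inside) and a narrow one (44 x 100 mm) with three small fork ends (22 mm long, two cheeks) fixed in a row (up to 30 mm above the table). Origin: on the table under the middle of the wide compartment; x axis towards the narrow one, whose middle is 76 mm away; z up. At the start a large part of another kind stands in it.
- pad: Fixed square cork pad, 120 x 120 mm, 4 mm thick, empty at the start: the free spot. Origin under its centre, on the table; z up.
- bottle: Bystander: small closed amber bottle, 48 mm diameter, 115 mm tall, standing upright beyond the trays. Origin under its centre. Leave it alone.
- cup: Bystander: empty grey plastic cup, 70 mm diameter, 75 mm tall, standing beyond the trays. Origin under its centre; z up. Leave it alone.
Not all that is in view belongs to the job. What is shaped like the tray_forks but green or purple is not meant.

How it is judged:
By the outcome, as a careful person would: the job done as asked, in the order asked, and still so for the second after the job is handed in, with the robot touching nothing.
It also fails if it takes over 112 s, if anything falls off the work surface, if the arm or the gripper's body presses on something with over 40 N, if the wrist force passes 120 N, or if a joint passes its speed limit or range.

## Working session

There is one attempt and no reset: what is moved stays moved. The work goes in short steps, each a Python script; the robot and the scene stay as the last script left them, time stands still between calls to the robot, and variables do not carry over. Pictures are saved under pics/ and viewed, and the job is handed in when it is done.

```bash
ls; mkdir -p pics
python3 - <<'E'
from plant import arm, solve_ik, observe, cams
import cv2
s=observe(); print(s['clock'],s['opening'])
for n in("top","side","wrist"):
    c=cams.read_camera(n); cv2.imwrite(f"pics/{n}0.png",c['img']); print(n,c['fx'],c['cx'],c['cy'],c['R'],c['t'])
E
```

```text
pics
0.0 85.57989066271715
top 390.40009516923277 315.9479139008021 196.83412341982782 [[ 0.01175778 -0.99969112 -0.02189586]
 [-0.99612423 -0.00980132 -0.08740972]
 [ 0.08716812  0.02283874 -0.99593178]] [2.07665890e-01 4.45298775e+02 9.48311744e+02]
side 414.51416495740216 320.7876611408844 187.54066008045447 [[-0.75753981 -0.65271266 -0.00998038]
 [-0.4144719   0.49273635 -0.76513001]
 [ 0.50432775 -0.57547986 -0.64379846]] [ 317.04384511  217.40751483 1072.71975943]
wrist 294.6168016830704 323.05459794363804 198.6528633742466 [[-0.25025205  0.96817985  0.00129876]
 [ 0.92295317  0.23815636  0.3023888 ]
 [ 0.29245743  0.07687211 -0.95318378]] [599.79702086 -38.64291856 379.48792339]
```

View pics/top0.png

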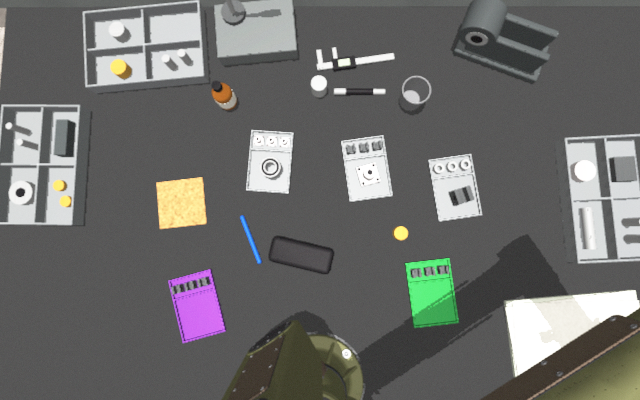

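View pics/side0.png

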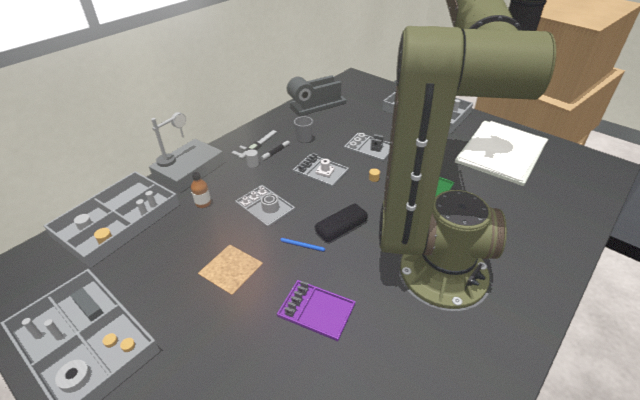

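View pics/wrist0.png

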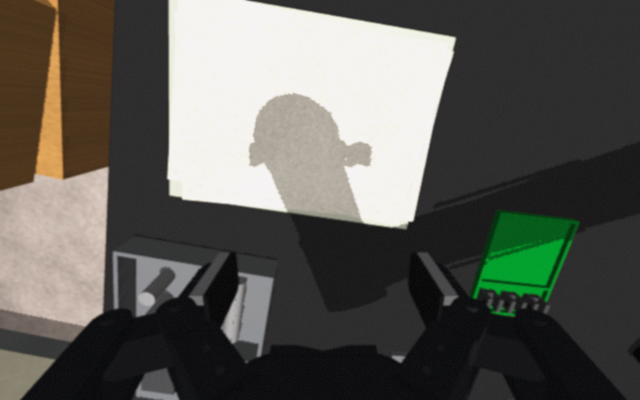

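Run:
```python
import cv2
t=cv2.imread("pics/top0.png"); s=cv2.imread("pics/side0.png")
cv2.imwrite("pics/ct.png",cv2.resize(t[120:230,235:490],None,fx=3.1,fy=3.1,interpolation=cv2.INTER_CUBIC))
cv2.imwrite("pics/cs.png",cv2.resize(s[120:230,230:410],None,fx=4.4,fy=4.4,interpolation=cv2.INTER_CUBIC))
```

```text
(no output)
```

View pics/ct.png

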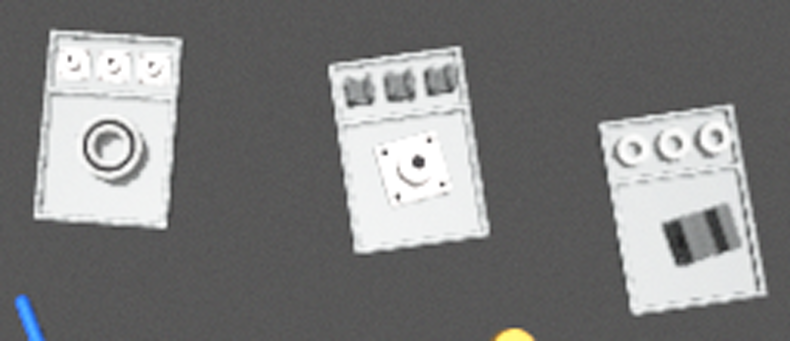

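View pics/cs.png

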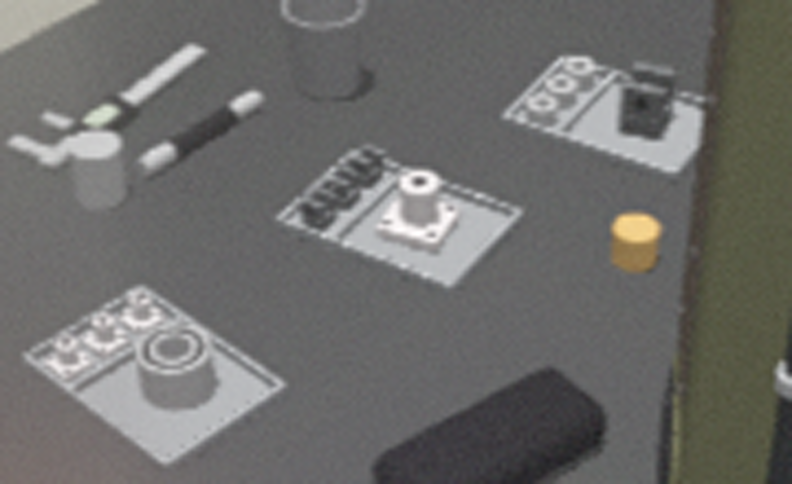

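```bash
cat > h.py <<'E'
import numpy as np, cv2
def campos(c): return -c['R'].T@c['t']
def ray(c,uv,z):
    uv=np.atleast_2d(np.asarray(uv,float))
    d=np.c_[(uv[:,0]-c['cx'])/c['fx'],(uv[:,1]-c['cy'])/c['fy'],np.ones(len(uv))]@c['R']
    o=campos(c); return o+d*((z-o[2])/d[:,2])[:,None]
def proj(c,X):
    p=np.atleast_2d(X)@c['R'].T+c['t']; return np.c_[p[:,0]/p[:,2]*c['fx']+c['cx'],p[:,1]/p[:,2]*c['fy']+c['cy']]
def down(jaw):  # jaw: angle of tool y axis in world
    y=np.array([np.cos(jaw),np.sin(jaw),0]); z=np.array([0,0,-1.]); return np.c_[np.cross(y,z),y,z]
E
python3 - <<'E'
from plant import arm, solve_ik, observe, cams
from h import *
c=cams.read_camera("top"); print("top at",campos(c))
im=c['img']; hsv=cv2.cvtColor(im,cv2.COLOR_BGR2HSV)
m=((hsv[...,2]>120)&(hsv[...,1]<60)).astype(np.uint8)*255
m=cv2.morphologyEx(m,cv2.MORPH_CLOSE,np.ones((5,5)))
for k,(u,v) in dict(H=(270,161),F=(367,168),B=(455,187)).items():
    w=np.zeros_like(m); w[v-45:v+45,u-45:u+45]=m[v-45:v+45,u-45:u+45]
    cs,_=cv2.findContours(w,0,2); q=max(cs,key=cv2.contourArea)[:,0]
    r=cv2.minAreaRect(ray(c,q,9)[:,:2].astype(np.float32)); print(k,r)
m=cv2.inRange(hsv,(8,80,120),(25,255,255)); w=np.zeros_like(m); w[165:240,145:220]=m[165:240,145:220]
cs,_=cv2.findContours(w,0,2); print("pad",cv2.minAreaRect(ray(c,max(cs,key=cv2.contourArea)[:,0],4)[:,:2].astype(np.float32)))
for n,uv,z in(("bearing",(235+110/3.1,120+145/3.1),39),("hub",(235+418/3.1,120+162/3.1),47),("fork",(235+702/3.1,120+235/3.1),40)): print(n,ray(c,uv,z))
w=cams.read_camera("wrist"); s=observe(); o=campos(w)
print("cam in tool",s['tool_rot'].T@(o-s['tool_pos']), s['tool_rot'].T@w['R'].T)
E
```

```text
top at [360.90790783 -17.08612376 983.3817941 ]
H ((536.2894287109375, 124.45252990722656), (110.15763854980469, 158.41409301757812), 86.45848083496094)
F ((520.8436279296875, -120.57389831542969), (158.2951202392578, 109.81645965576172), 8.372274398803711)
B ((474.41937255859375, -340.4194030761719), (158.3653564453125, 110.18809509277344), 8.888161659240723)
pad ((428.603271484375, 347.79217529296875), (121.66890716552734, 122.05210876464844), 7.142804145812988)
bearing [[516.44441286 116.92796156  39.        ]]
hub [[ 503.70305637 -125.04769156   47.        ]]
fork [[ 449.4066596  -345.74037019   40.        ]]
cam in tool [  77.92625733   -0.33818233 -142.11450622] [[ 1.38605153e-04 -9.53156951e-01 -3.02476127e-01]
 [ 9.99999989e-01  1.46793376e-04 -4.33745092e-06]
 [ 4.85357632e-05 -3.02476123e-01  9.53156961e-01]]
```

```bash
cat > view.py <<'E'
import sys,pickle
from plant import arm, solve_ik, observe, cams
from h import *
def look(name,x,y,jaw=90,z=230,off=45):
    arm.reach([x+off,y,z],down(np.radians(jaw))); arm.dwell(0.2)
    c=cams.read_camera("wrist"); pickle.dump(c,open(f"pics/{name}.pkl","wb")); cv2.imwrite(f"pics/{name}.png",c['img']); return c
E
python3 - <<'E'
from view import *
for n,x,y in(("B1",474,-340),("F1",521,-120),("H1",536,124),("P1",429,348)):
    look(n,x,y); print(n,observe()['clock'],observe()['q'].round(2))
a=[cv2.imread(f"pics/{n}1.png")[:, :] for n in "BFHP"]
cv2.imwrite("pics/m1.png",cv2.resize(np.vstack([np.hstack(a[:2]),np.hstack(a[2:])]),(800,500),interpolation=cv2.INTER_AREA))
E
```

```text
B1 2.1167 [-0.26  0.09  0.14  0.   -1.62 -1.31]
F1 3.2667 [ 0.14 -0.02  0.03  0.   -1.61 -1.71]
H1 4.4833 [ 0.55  0.02  0.07  0.   -1.61 -2.12]
P1 5.7083 [ 0.97  0.01  0.05  0.   -1.61 -2.54]
```

View pics/m1.png

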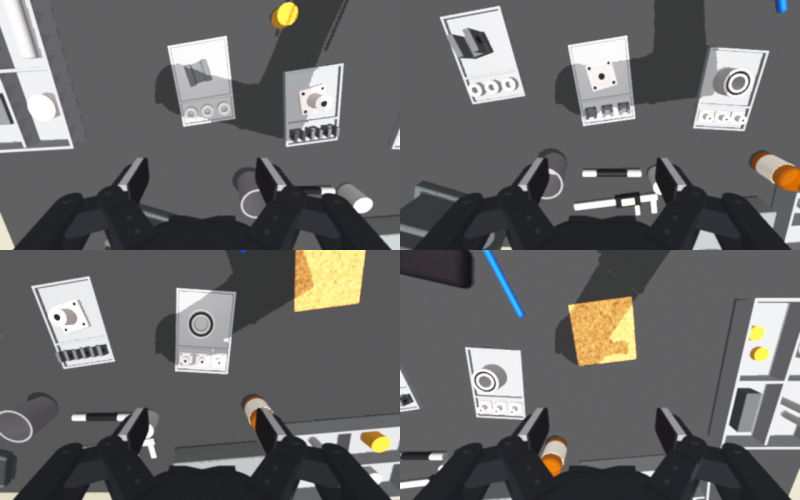

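Run:
```python
import cv2,numpy as np
o=[]
for n,(u,v) in dict(B=(322,130),F=(322,130),H=(330,130),P=(325,130)).items():
    a=cv2.imread(f"pics/{n}1.png")[v-80:v+80,u-105:u+105]; o.append(cv2.resize(a,(400,300),interpolation=cv2.INTER_CUBIC))
cv2.imwrite("pics/m2.png",np.vstack([np.hstack(o[:2]),np.hstack(o[2:])]))
```

```text
(no output)
```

View pics/m2.png

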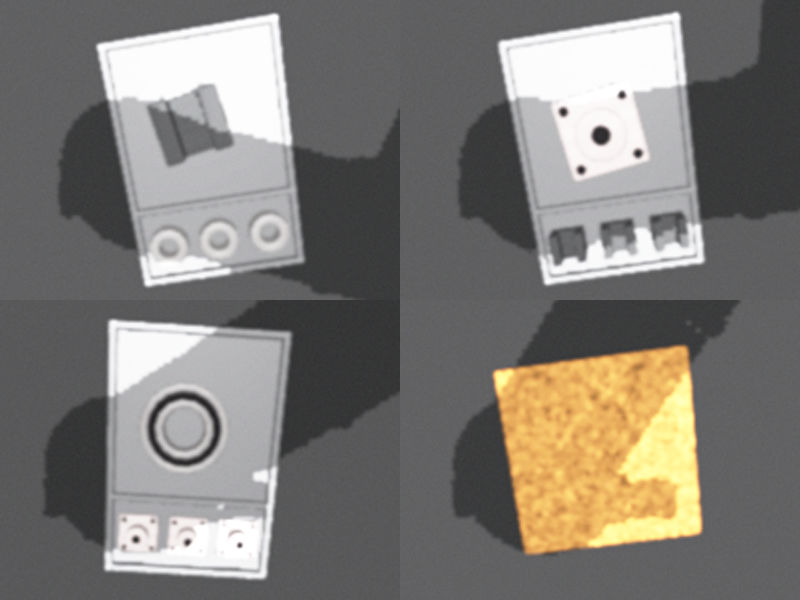

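Run:
```python
from h import *; import pickle
for n in "BFH":
    c=pickle.load(open(f"pics/{n}1.pkl","rb")); g=cv2.cvtColor(c['img'],6)
    g=cv2.medianBlur(g,3); m=(g>125).astype(np.uint8)
    w=np.zeros_like(m); w[40:230,215:435]=m[40:230,215:435]
    w=cv2.morphologyEx(w,cv2.MORPH_OPEN,np.ones((3,3)))
    cs,_=cv2.findContours(w,0,1); q=cv2.convexHull(max(cs,key=cv2.contourArea))[:,0]
    (x,y),(a,b),t=cv2.minAreaRect(ray(c,q,11)[:,:2].astype(np.float32))
    if a<b:t+=90;a,b=b,a
    t=(t+90)%180-90; e=np.array([np.cos(np.radians(t)),np.sin(np.radians(t))])
    print(n,"outer",round(a,1),round(b,1),"yaw",round(t,2),"origin",np.array([x,y])-24*e, "cam",campos(c)[:2])
c=pickle.load(open("pics/P1.pkl","rb")); hsv=cv2.cvtColor(c['img'],40); m=cv2.inRange(hsv,(8,80,90),(28,255,255)); w=np.zeros_like(m); w[40:230,215:435]=m[40:230,215:435]
cs,_=cv2.findContours(w,0,1); print("pad",cv2.minAreaRect(ray(c,max(cs,key=cv2.contourArea)[:,0],4)[:,:2].astype(np.float32)))
# bearing dark ring
c=pickle.load(open("pics/H1.pkl","rb")); g=cv2.cvtColor(c['img'],6); w=np.full_like(g,255); w[80:170,285:360]=g[80:170,285:360]
u0=330-105+183*.525; v0=50+ (430-300)*.533; print(u0,v0)
m=((w<90)*255).astype(np.uint8); cs,_=cv2.findContours(m,0,1); q=max(cs,key=cv2.contourArea); E=cv2.fitEllipse(q); print("ring",E,ray(c,E[0],39))
# hub hole
c=pickle.load(open("pics/F1.pkl","rb")); g=cv2.cvtColor(c['img'],6); w=np.full_like(g,255); w[90:160,290:350]=g[90:160,290:350]
m=((w<110)*255).astype(np.uint8); k,l,s,ce=cv2.connectedComponentsWithStats(m)
for i in range(1,k): print("hubhole",s[i][4],ce[i],ray(c,ce[i],47 if s[i][4]>40 else 15).round(1))
c=pickle.load(open("pics/B1.pkl","rb")); a=c['img'][85:145,285:350]; cv2.imwrite("pics/fk.png",cv2.resize(cv2.convertScaleAbs(a,alpha=1.6,beta=-50),None,fx=9,fy=9,interpolation=cv2.INTER_CUBIC))
```

```text
B outer 157.9 110.4 yaw 8.83 origin [ 451.19183096 -342.52030778] cam [ 440.65668444 -341.09812498]
F outer 157.7 110.6 yaw 8.41 origin [ 497.49401516 -122.79530086] cam [ 488.04928482 -121.65585733]
H outer 157.4 110.4 yaw -3.6 origin [512.78910348 126.92480633] cam [503.37331922 122.28737437]
pad ((429.2968444824219, 349.374267578125), (121.85379028320312, 122.43508911132812), 7.052661418914795)
321.075 119.29
ring ((321.172607421875, 118.25577545166016), (36.4360466003418, 37.77408981323242), 178.20108032226562) [[517.13642835 120.12009837  39.        ]]
hubhole 7 [333.         100.28571429] [[ 482.7 -110.4   15. ]]
hubhole 11 [302.09090909 109.36363636] [[ 492.6 -146.1   15. ]]
hubhole 64 [322.0625  121.84375] [[ 505.  -122.9   47. ]]
hubhole 12 [341.5 131.5] [[ 517.8 -100.    15. ]]
hubhole 8 [311.875 140.125] [[ 527.9 -135.3   15. ]]
```

View pics/fk.png

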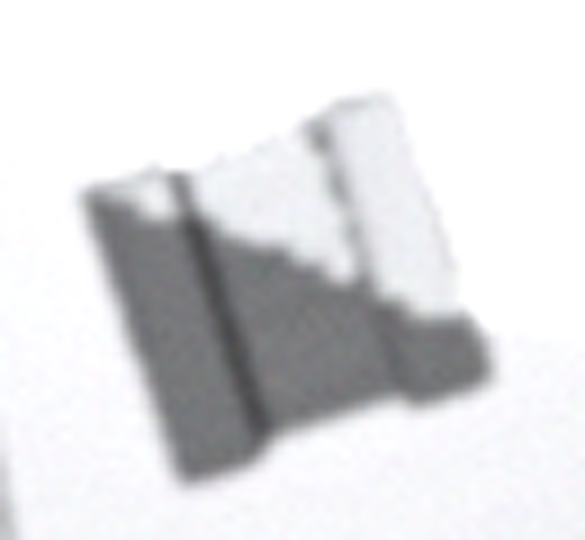

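Run:
```python
from h import *; import pickle
c=pickle.load(open("pics/B1.pkl","rb"))
P=ray(c,[(285+u/9-.44,85+v/9-.44) for u,v in((85,190),(185,482),(490,375),(390,95))],49)[:,:2]
print(P,P.mean(0)); r=cv2.minAreaRect(P.astype(np.float32)); print(r)
d=P[2]-P[1]; d2=P[3]-P[0]; print([np.degrees(np.arctan2(*x[::-1])) for x in(d,d2)], [np.linalg.norm(x) for x in(d,d2,P[1]-P[0],P[2]-P[3])])
e=P[1]-P[0]; e2=P[2]-P[3]; print([np.degrees(np.arctan2(*x[::-1])) for x in(e,e2)])
```

```text
[[ 441.2036295  -371.61824088]
 [ 474.66072036 -360.64161108]
 [ 462.19186928 -324.20107291]
 [ 430.8148639  -336.19036222]] [ 452.21777076 -348.16282177]
((451.77001953125, -348.12066650390625), (35.20884704589844, 38.51472473144531), 18.88939094543457)
[np.float64(108.88939676385624), np.float64(106.34309031612196)] [np.float64(38.514738337791975), np.float64(36.919656508653794), np.float64(35.211693097667066), np.float64(33.58957463784422)]
[np.float64(18.163671209720576), np.float64(20.912072683719504)]
```

```bash
cat > pp.py <<'E'
from view import *
def info(t):
    s=observe(); print(t,"clk",round(s['clock'],1),"open",round(s['opening'],1),"tcp",s['tool_pos'].round(1),"F",np.round(s['wrist_force'],1))
def pick(x,y,jaw,z,op,N=45,hz=150):
    R=down(np.radians(jaw)); arm.grip(op)
    arm.reach([x,y,hz],R)
    if arm.move_linear([x,y,z+20],v=120,guard=15): info("EARLY CONTACT"); raise SystemExit
    if arm.move_linear([x,y,z],v=40,guard=12): info("CONTACT"); raise SystemExit
    info("at"); arm.grip(0,N); info("gripped")
    arm.move_linear([x,y,z+12],v=40); info("lifted"); arm.move_linear([x,y,hz],v=150); info("up")
def place(x,y,jaw,z,op,hz=150):
    "z: expected TCP height at contact"
    R=down(np.radians(jaw)); arm.reach([x,y,hz],R); arm.move_linear([x,y,z+12],v=120); arm.dwell(.2)
    info("above")
    print("contact",arm.move_linear([x,y,z-2],v=12,guard=4)); info("down")
    arm.grip(op); arm.dwell(.2); info("released")
    arm.move_linear([x,y,z+40],v=60); arm.move_linear([x,y,hz],v=150); info("clear")
E
python3 - <<'E'
from pp import *
pick(517.1,120.1,86.4,14,72)
E
```

```text
at clk 8.7 open 71.9 tcp [517.2 120.1  14. ] F [ 0.4  0.1 -0.5]
gripped clk 9.1 open 50.4 tcp [517.6 120.3  14.7] F [0.5 0.3 3.2]
lifted clk 9.5 open 50.4 tcp [517.  120.1  25.9] F [ 0.2  0.2 -2.8]
up clk 10.5 open 50.9 tcp [516.5 120.  148.5] F [-0.2  0.4 -2.7]
```

Run:
```python
from pp import *
place(429.3,349.4,90,15,72)
print(observe()['q'].round(2))
pick(505.1,-122.9,105.5,20,58)
```

```text
above clk 12.8 open 50.8 tcp [429.5 349.8  27.7] F [ 0.   0.3 -1.9]
contact True
down clk 13.7 open 50.8 tcp [429.2 349.3  15.8] F [-1.5 -0.7  4.5]
released clk 14.2 open 72.2 tcp [428.4 348.4  14.1] F [-0.8  0.3  0.2]
clear clk 15.8 open 72.2 tcp [428.8 349.1 148.6] F [-0.5 -0.4 -1.1]
[ 1.05 -0.07 -0.18 -0.   -1.47 -2.62]
at clk 19.6 open 57.9 tcp [ 505.1 -123.    20. ] F [-0.5  0.6  0.7]
gripped clk 20.0 open 28.5 tcp [ 505.4 -122.9   20.5] F [0.6 0.2 2.8]
lifted clk 20.4 open 28.6 tcp [ 505.2 -122.8   32.1] F [-0.2 -0.1 -1.4]
up clk 21.4 open 28.7 tcp [ 504.5 -122.7  148.6] F [ 0.3 -0.7 -1.2]
```

Run:
```python
from pp import *
place(512.8,126.9,86.4,20.5,58)
look("H2",536,170); info("look")
```

```text
above clk 23.7 open 28.5 tcp [513.2 127.1  33.2] F [-0.1 -0.3 -0.5]
contact True
down clk 24.6 open 28.6 tcp [512.7 126.9  20.5] F [ 0.  -0.3  3.2]
released clk 25.2 open 57.6 tcp [511.8 126.5  19.1] F [-0.2 -0.1 -0.1]
clear clk 26.8 open 57.9 tcp [512.2 126.8 148.6] F [ 0.4 -0.1 -0. ]
look clk 27.5 open 58.0 tcp [580.3 169.6 229.2] F [ 0.3 -0.4  0.1]
```

View pics/H2.png

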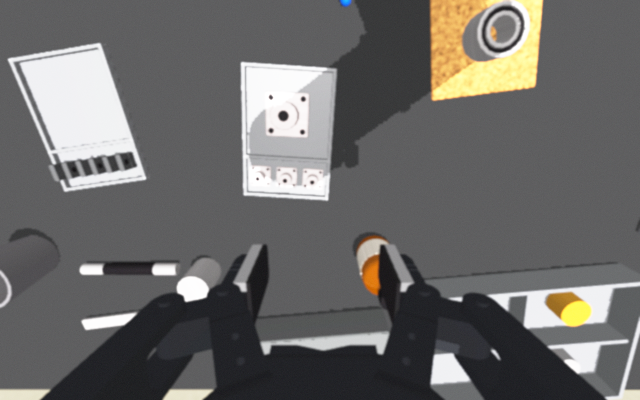

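The hub stands centred in its tray (285,115), the bearing is upright on the pad (503,30), and the fork tray is empty. Next is the fork.

Run:
```python
from pp import *
pick(452.1,-348.1,108.5,13,64,N=50)
place(497.5,-122.8,98.4,13.5,60)
look("F2",521,-120); info("look")
look("P2",429,349,z=200); info("look")
c=pickle.load(open("pics/P2.pkl","rb"))
cv2.imwrite("pics/m3.png",np.hstack([cv2.resize(cv2.imread(f"pics/{n}.png")[40:240,220:420],(400,400),interpolation=2) for n in("F2","P2")]))
```

```text
at clk 31.5 open 63.4 tcp [ 452.1 -348.2   13. ] F [-0.4  0.  -0.6]
gripped clk 31.8 open 39.2 tcp [ 452.4 -348.2   13.5] F [0.  1.4 2.4]
lifted clk 32.3 open 39.5 tcp [ 452.1 -348.    25. ] F [-0.4  0.4 -3.6]
up clk 33.3 open 39.4 tcp [ 451.6 -347.7  148.5] F [-0.2 -0.4 -4.1]
above clk 35.6 open 39.3 tcp [ 497.9 -122.8   26.2] F [ 0.3 -0.4 -3.6]
contact True
down clk 36.5 open 39.5 tcp [ 497.5 -122.8   13.4] F [-0.7  0.2  4.5]
released clk 37.0 open 59.7 tcp [ 496.  -122.6   11.6] F [ 0.1 -1.1  0.6]
clear clk 38.7 open 59.7 tcp [ 497.  -122.6  148.7] F [-0.8  0.1 -0.1]
look clk 39.4 open 60.0 tcp [ 565.3 -120.   229. ] F [-0.2 -0.1  0.1]
look clk 41.4 open 59.9 tcp [474.4 348.4 200.1] F [ 0.9  0.3 -0.1]
```

View pics/m3.png

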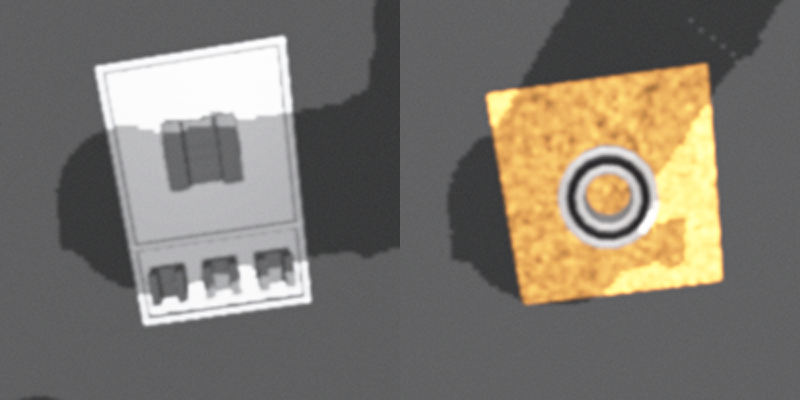

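Fork is aligned and centred in its tray (crop 203,152). The bearing is centred on the pad (crop 607,195). I'll measure the bearing centre, then move it.

Run:
```python
from pp import *
c=pickle.load(open("pics/P2.pkl","rb")); g=cv2.cvtColor(c['img'],6); w=np.full_like(g,255); u,v=220+104,40+98; w[v-24:v+24,u-24:u+24]=g[v-24:v+24,u-24:u+24]
cs,_=cv2.findContours(((w<70)*255).astype(np.uint8),0,1); E=cv2.fitEllipse(max(cs,key=cv2.contourArea)); X=ray(c,E[0],40)[0]; print(E,X)
x,y=X[:2]
if np.hypot(x-429.3,y-349.4)>5: raise SystemExit
pick(x,y,90,15,72)
place(451.2,-342.5,98.8,14.2,70)
look("B2",474,-340); info("look")
cv2.imwrite("pics/m4.png",cv2.resize(cv2.imread("pics/B2.png")[40:240,220:420],(400,400),interpolation=2))
```

```text
((323.7217712402344, 138.4150848388672), (38.56428527832031, 39.20261764526367), 6.495989799499512) [428.76924311 348.52986184  40.        ]
at clk 43.8 open 71.9 tcp [428.8 348.5  15. ] F [ 0.2 -0.1 -0.5]
gripped clk 44.1 open 50.3 tcp [429.2 349.   15.8] F [-0.5  0.6  2.4]
lifted clk 44.6 open 50.6 tcp [428.6 348.5  26.9] F [-0.5 -0.8 -2.3]
up clk 45.6 open 50.6 tcp [428.2 348.1 148.5] F [ 0.6 -0.3 -2.2]
above clk 49.4 open 50.4 tcp [ 451.6 -342.7   26.9] F [-0.6  0.  -2.3]
contact True
down clk 50.3 open 50.7 tcp [ 451.1 -342.5   14.8] F [-0.3  0.5  4.5]
released clk 50.8 open 70.1 tcp [ 450.  -341.8   13.1] F [ 0.9  0.2 -0. ]
clear clk 52.4 open 70.1 tcp [ 450.8 -342.1  148.5] F [ 0.3  0.4 -1.1]
look clk 53.2 open 70.0 tcp [ 518.2 -340.   228.9] F [-0.1 -0.1  0.2]
```

View pics/m4.png

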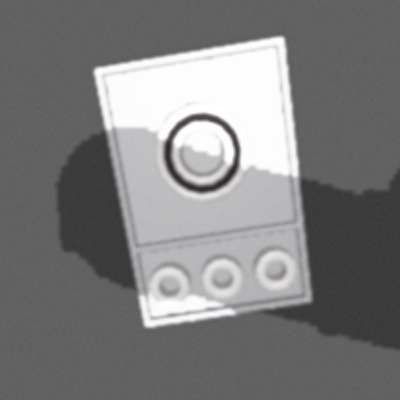

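Bearing is centred in its tray (crop 202,153). One overall check from the top and side, with centre measurements.

Run:
```python
from pp import *
a=cams.read_camera("top")['img']; b=cams.read_camera("side")['img']
cv2.imwrite("pics/m5.png",np.vstack([cv2.resize(a[70:230,140:500],(720,320)),cv2.resize(b[110:235,180:420],(500,260))[:, :] if 0 else np.pad(cv2.resize(b[110:235,180:420],(500,260)),((0,0),(0,220),(0,0)))]))
c=pickle.load(open("pics/B2.pkl","rb")); g=cv2.cvtColor(c['img'],6); w=np.full_like(g,255); w[90:140,295:347]=g[90:140,295:347]
cs,_=cv2.findContours(((w<90)*255).astype(np.uint8),0,1); E=cv2.fitEllipse(max(cs,key=cv2.contourArea)); print("bearing",ray(c,E[0],39)[0]-[451.2,-342.5,0])
c=pickle.load(open("pics/H2.pkl","rb")); g=cv2.cvtColor(c['img'],6); w=np.full_like(g,255); w[85:145,260:313]=g[85:145,260:313]
k,l,s,ce=cv2.connectedComponentsWithStats(((w<110)*255).astype(np.uint8))
for i in range(1,k):
  if s[i][4]>4: print("hub",s[i][4],ray(c,ce[i],47 if s[i][4]>40 else 15)[0]-[512.8,126.9,0])
```

```text
bearing [ 0.29791792 -0.37816329 39.        ]
hub 6 [-19.66185165 -18.22571518  15.        ]
hub 11 [-17.88878266  18.79495651  15.        ]
hub 70 [-0.25983578 -0.64471022 47.        ]
hub 9 [ 17.32027612 -20.01434845  15.        ]
hub 10 [19.26875526 16.95476954 15.        ]
```

View pics/m5.png

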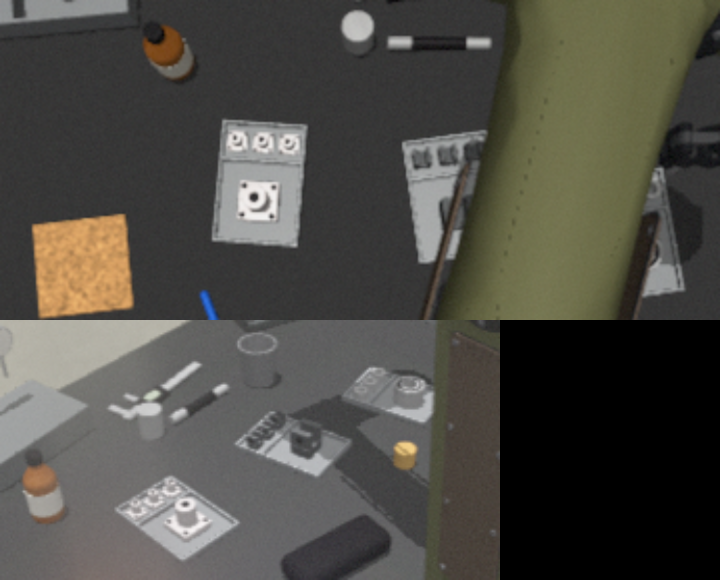

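All three parts are upright in the right trays, the pad is empty, and the bottle and cup are standing. Handing in.

Run:
```python
from plant import arm,observe
print(arm.finish_job(), observe()['clock'])
```

```text
the job is handed in; nothing more can be done
the job is handed in; nothing more can be done
```

The job is done and handed in at about 53 s, well under the 112 s limit. All three large parts stand flat and upright in their own trays.

- **Sequence:** I parked the bearing on the cork pad and let go of it there. The hub then went to the hub tray and the fork end to the fork tray, and last the bearing went from the pad to the bearing tray. I set every part down slowly until the wrist force showed contact, and only then released it.
- **Final position:** Measured in the wrist camera after placing, the bearing is about 0.5 mm and the hub about 0.7 mm from the middle of the compartment. The fork end I checked only by eye; it looks centred and aligned with its tray.
- **Other checks:** In the last side view the bottle and cup are standing, and in the last top view the pad is empty. That top view had the arm hiding the fork and bearing trays, so for those I relied on the wrist and side views. No check failed or disagreed.

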